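# Hold the cake-stand collar on the spindle's flat

## Robot

A 7-joint arm with a two-finger parallel gripper is mounted at the origin on the work surface. World frame = base frame: x ahead of the robot, y to its left, z up, the work surface at z = 0. Lengths are in m, angles in degrees, forces in N, time in s.
With the tool pointing down it reaches from about 0.425 to 0.875 m from the base axis. Payload 4.7 kg.
Tool frame: the origin (TCP) lies at the very end of the fingers, on their centre line; the grasp point (between the pads) lies env.hold_point_z behind it (env.hold_point_z is the distance from the TCP to the grasp point, in m); z points along the fingers, y is the line along which they close (so a half turn about z gives the same grasp; the last joint's range is limited). The gripper opens to 87 mm and grips with 3 to 60 N. Pads are 19 mm wide; open, the fingers measure 117 mm over their backs; the gripper's body (75 mm by 190 mm) begins 51 mm behind the grasp point.
Start: joints at [68.417, 18.392, -4.016, 83.108, 1.295, 78.541, -3.26], TCP at [0.248, -0.601, 0.223] pointing down, gripper open.
Joint ranges: [-163.93, 163.93], [-17.29, 119.83], [-79.2, 71.16], [3.27, 140.29], [-89.18, 269.18], [5.43, 117.66], [-154.24, 154.24]. Speed limits (degrees/s): [147.25, 147.25, 180, 180, 180, 180, 180].

## Interface

Orientations are given as [roll, pitch, yaw] about the fixed x, y, z axes, in that order (R = Rz(yaw) Ry(pitch) Rx(roll)).
In Python, from cell import env gives the robot as it stands.
- The arm moves only by the shell command python3 -m jog 'ROWS' [FORCE]. ROWS is JSON, a list of rows, each an object with "dp": the shift along the tool's x, y, z in cm, a list of three; "twist": the turn about the tool's z in degrees; "fingers": the opening, from 0 (shut) to 1 (fully open). A call has 1 to 8 rows; each row is the pose to reach, as a shift and turn from the pose commanded when the call began, along the tool's axes at that moment; what a row does not reach only later rows make up. A row lasts 1/8 s, in which the tool goes at most 62.5 mm and 10.7 degrees, less where a joint would pass 70% of its speed; a pose out of reach is approached as far as the arm can. A call with a gripper value outside its range is refused whole. The fingers move at their own pace and stop on an object; FORCE is the grip in N (left out, the last holds). Time passes only in rows, so rows that repeat a pose let the fingers close. It gives the time, the measured TCP pose, the force, the opening and the grip force at its end, in the units of the state.
- env.get_obs(): the state, without advancing time (a new reading comes with each control period).
- env.read_camera(name): name is "scene" or "side" or "wrist"; returns a dict with "pixels" (400x640x3 uint8, blue, green, red), "depth" (400x640 float32, m along the optical axis (not along the pixel's ray), 0 where there is no reading), "fx", "fy", "cx", "cy" (pixels), "rvec" (rotation vector, rad) and "tvec" (3), from world to camera coordinates, as OpenCV has them. Camera axes: x right, y down, z forward; pixel columns grow to the right and rows downward; lengths in m; the calibration is good to about 2 mm. A picture is of the moment at which its call begins.
- env.sign_off(): hands the job in; it is judged then, once.
The state is a dict: "time_s": time; "qpos": joint angles; "joint_velocities": joint speeds; "effort": joint torques, N m; "tool_pos": TCP position; "tool_rot": TCP orientation; "force": force on the tool from outside, world axes, zero at the start; "wrist_torque": the same for the moment, N m; "grip_width": finger opening in m; "grasp_force": force on a finger pad.
Only numpy, scipy, OpenCV 4.12 (cv2) and the standard library are available. Lean on these libraries where they do the work, as an engineer would, in place of code of your own. Each camera call takes 0.05 s, during which the arm holds its last target. There are 200 camera calls.

## Task

Set up the revolving cake stand: first grip its spindle and turn it until the yellow-painted flat milled on it faces the orange marker on the foot. Then take the metal collar with the orange thumbscrew out of the blue parts tray, slip it over the spindle with the thumbscrew pointing straight out over the flat, and finish while still holding it upright there, thumbscrew level with the middle of the flat, so that a helper can tighten it; do not let go or rest it on the foot. Leave the other parts, the mug and the jar where they are.

Things in the scene. Friction and masses are not known exactly. Their poses are not given: they have to be found in the camera images.
- stand: Fixed white motor foot of a revolving cake stand. Round plate of 180 mm diameter, 20 mm high, on it a round housing of 80 mm diameter up to 60 mm height, from whose middle the spindle rises. Origin: centre of the underside, on the spindle's axis; z up. The orange marker, a stripe on the plate and up the housing, lies along its +x axis.
- spindle (a joint): Turn of the spindle about the vertical, rad: 0 when the flat faces the orange marker, growing counterclockwise seen from above; it can turn from -3.1 to 3.1 and starts between 0.5 and 1.5. It turns stiffly (about 0.08 N m) and stays where it is left.
- spindle_flat (a point): On the spindle's axis at mid-flat height, 127.5 mm above the stand's underside; z up, x out through the flat, turning with it. Spindle: dark upright shaft, 22 mm diameter, top at 150 mm height, last 7 mm tapering to 12 mm. Flat: yellow-painted face 18 mm wide from 105 mm height to the top, 6 mm from the axis: 17 mm thick across it, not 22. A yellow line on the top end points to it.
- tray: Blue parts tray, 122 by 356 by 22 mm, walls 5 mm, floor 5 mm, fixed to the table. Two dividers (19 mm high) part it along its y into three compartments of about 112 by 112 mm; each holds one part. Origin: centre of the underside, z up.
- collar: Loose aluminium tube, 42 mm outer, 25 mm inner diameter, 32 mm high, about 0.11 kg, upright in a compartment. Origin: centre of underside; z up along the bore, x towards the level thumbscrew at 16 mm height: thin stem, orange knob of 16 mm diameter 27 to 41 mm from the axis. Grip it across its y. Let go on the spindle, it slides down to the foot.
- collar_screw (a point): Middle of the collar's orange thumbscrew knob, 34 mm from the collar's axis along its +x and 16 mm above its underside; axes as the collar's.
- sleeve: Bystander: loose black plastic sleeve, 36 mm outer and 16 mm inner diameter, 30 mm high (too narrow for the spindle), in another compartment. Origin: centre of the underside.
- rubber_foot: Bystander: loose red cone-shaped foot, 44 mm wide below, 30 mm above, 24 mm high, in another compartment. Origin: centre of the underside.
- mug: Bystander: loose white mug, 80 mm diameter, 90 mm high, on the table, handle towards its +y. Origin: centre of the underside.
- jar: Bystander: loose closed glass jar with red lid, 70 mm diameter, 100 mm high, on the table. Origin: centre of the underside.
Mind the look-alikes: they are no part of the job. Of the things that look like the collar, take the one that is farthest from the robot's base at the start.

How it is judged (in metres and radians):
On the way, in this order (a step that is already met when the one before it is completed fails the run):
1. The spindle is turned until its flat faces the orange marker (within 0.25 rad), the collar still in the tray (value of joint spindle between -0.25 and 0.25 rad and z of collar in the frame of tray below 0.03 m), for 0.3 s.
2. The collar is lifted out of the tray by the fingers (z of collar in the frame of tray above 0.05 m and contact force between the fingers and collar above 1 N), for 0.2 s.
At the end, for the whole second after the job is handed in: Flat within 0.25 rad of the orange marker; collar round the spindle, upright within 0.1 rad, thumbscrew within 8 mm of the flat's middle line and 10 mm of its mid-height; fingers grip it (over 2 N) and hold it still, nothing else carrying it (value of joint spindle between -0.25 and 0.25 rad and y of collar_screw in the frame of spindle_flat between -0.008 and 0.008 m and x of collar_screw in the frame of spindle_flat above 0.02 m and z of collar_screw in the frame of spindle_flat between -0.01 and 0.01 m and horizontal distance between collar and spindle_flat below 0.006 m and angle between collar's own z axis and vertical below 0.1 rad and contact force between the fingers and collar above 2 N and linear speed of collar below 0.02 m/s); the arm keeps its last pose, push and grip.
It fails at once if The mug or the jar is shifted by more than 30 mm or tipped (distance of any of mug, jar from where it was at the start of the episode above 0.03 m or angle between any of mug, jar's own z axis and vertical above 0.3 rad).
It fails at once if The sleeve or the red foot is moved by more than 40 mm (taken out of its compartment) (distance of any of sleeve, rubber_foot from where it was at the start of the episode above 0.04 m).
It also fails if it takes over 64 s, if anything falls off the work surface, if the arm or the gripper's body presses on something with over 40 N, if the wrist force passes 120 N, or if a joint passes its speed limit or range.

## Working session

There is one attempt and no reset: what is moved stays moved. The work goes in short steps, Python scripts to look and compute and a shell command to move; the robot and the scene stay as the last step left them, time stands still between calls to the robot, and variables do not carry over. Pictures are saved under pics/ and viewed, at most 10 in all, crops included, and the job is handed in when it is done.

```bash
ls; mkdir -p pics; cat > h.py <<'E'
import numpy as np, cv2
from cell import env
from scipy.spatial.transform import Rotation as R
def shot(n):
    c=env.read_camera(n); np.savez('/tmp/'+n+'.npz',**c); return c
def load(n): return dict(np.load('/tmp/'+n+'.npz'))
def world(c,u,v,z=None):
    """pixel->world with depth, or on plane z"""
    Rm=R.from_rotvec(np.ravel(c['rvec'])).as_matrix(); t=np.ravel(c['tvec'])
    ray=np.array([(u-c['cx'])/c['fx'],(v-c['cy'])/c['fy'],1.])
    o=-Rm.T@t; d=Rm.T@ray
    s=float(c['depth'][int(round(v)),int(round(u))]) if z is None else (z-o[2])/d[2]
    return o+s*d
def cloud(c):
    Rm=R.from_rotvec(np.ravel(c['rvec'])).as_matrix(); t=np.ravel(c['tvec'])
    v,u=np.mgrid[0:400,0:640]; d=c['depth']
    P=np.stack([(u-c['cx'])/c['fx']*d,(v-c['cy'])/c['fy']*d,d],-1)
    return (P-t)@Rm
def local(p,yaw_deg=0):
    """TCP target -> dp cm in tool axes; R from state"""
    s=env.get_obs(); Rt=R.from_euler('xyz',s['tool_rot'],degrees=True)
    return Rt.inv().apply(np.array(p)-s['tool_pos'])*100
E
python3 - <<'E'
from h import *
print(env.get_obs(), env.hold_point_z)
a=shot('scene');b=shot('side')
cv2.imwrite('pics/a.png',a['pixels']);cv2.imwrite('pics/b.png',b['pixels'])
E
```

```text
pics
{'time_s': 0.0, 'qpos': array([68.41555786, 18.43941436, -4.01383427, 83.17322663,  1.29717658,
       78.53996548, -3.25834808]), 'joint_velocities': array([-0.03070213,  0.05434969,  0.08383677,  0.01755058,  0.02488051,
       -0.00953194, -0.01512204]), 'effort': array([ 3.74180272e-04, -4.91288638e+01, -4.03594449e-01, -3.12524521e+01,
       -6.39846898e-02,  4.37054154e-02,  1.48402469e-04]), 'tool_pos': array([ 0.24733505, -0.60052545,  0.22147194]), 'tool_rot': array([-1.79892747e+02,  8.28648863e-03,  2.23946382e+01]), 'force': array([ 0.86047772, -0.42299283, -0.33277729]), 'wrist_torque': array([-0.02084907, -0.06176344,  0.00035456]), 'grasp_force': 0.0, 'grip_width': 0.08735436425747879} 0.0187
```

View pics/a.png

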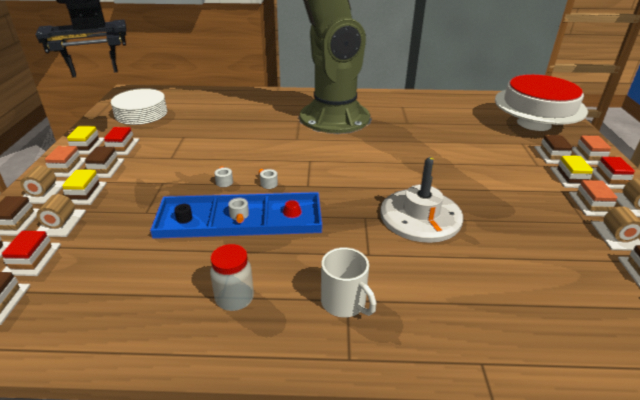

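View pics/b.png

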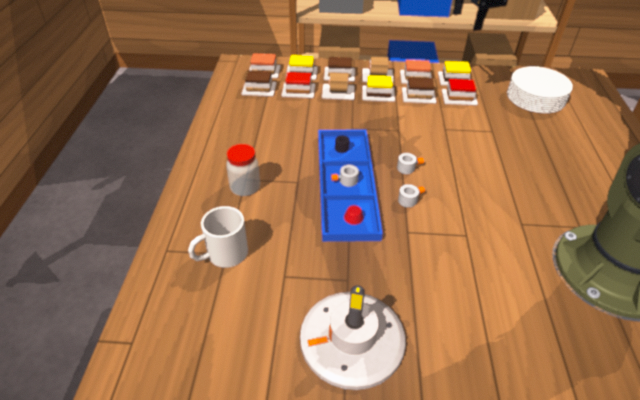

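The scene view shows the tray's collar at (238,209) with its knob toward the camera. Two look-alikes lie nearer the robot at (223,177) and (268,178). The stand is at (422,210) with the orange stripe at (434,220). In the side view the spindle top is at (357,290) and its yellow flat faces that camera. Next I measure from the depth clouds.

```bash
python3 - <<'E'
from h import *
big=[]
for n,boxes in (('scene',{'stand':(370,150,475,245),'coll':(222,192,256,226),'mug':(315,245,380,320),'jar':(205,243,258,312),'tray':(148,190,326,240)}),('side',{'stand':(295,280,410,390),'coll':(328,160,364,190),'mug':(185,205,250,270),'jar':(222,143,262,196),'tray':(315,125,386,243)})):
    c=load(n);P=cloud(c);hsv=cv2.cvtColor(c['pixels'],cv2.COLOR_BGR2HSV).astype(int)
    H,S,V=hsv[...,0],hsv[...,1],hsv[...,2]
    print(n,c['fx'],'campos',-R.from_rotvec(c['rvec'].ravel()).as_matrix().T@c['tvec'].ravel())
    m0=np.zeros((400,640),bool)
    def box(k):
        m=m0.copy();x0,y0,x1,y1=boxes[k];m[y0:y1,x0:x1]=1;return m&(c['depth']>0)
    def circ(q):
        A=np.c_[2*q[:,:2],np.ones(len(q))];s=np.linalg.lstsq(A,(q[:,:2]**2).sum(1),rcond=None)[0];return s[:2],np.sqrt(s[2]+s[:2]@s[:2]),len(q)
    b=box('stand');Z=P[...,2]
    orange=(H>4)&(H<17)&(S>170)&(V>150); yellow=(H>22)&(H<34)&(S>120)&(V>80)
    white=(S<60)&(V>100)
    print('housing side',circ(P[b&(Z>.027)&(Z<.053)&white]),'spindle',circ(P[b&(Z>.07)&(Z<.14)]),'zmax',Z[b].max(), 'spmean',P[b&(Z>.07)].mean(0))
    for nm,mm in (('plate',b&(Z>.015)&(Z<.024)),('housetop',b&(Z>.057)&(Z<.063)&white)):
        (cc,r),_=cv2.minEnclosingCircle(P[mm][:,:2].astype(np.float32)) if mm.sum()>3 else ((0,0),0);print(nm,cc,r,mm.sum())
    o=b&orange;print('orange',P[o&(Z<.024)].mean(0),P[o].mean(0),o.sum())
    y=b&yellow;print('yellow',P[y].mean(0) if y.any() else 0,y.sum(), [ (int(u),int(v)) for v,u in np.argwhere(y)[:3]])
    b=box('coll');o=b&orange;g=b&(S<60)&(V>90)&(Z>.012)
    print('knob',np.median(P[o],0),o.sum(),'coll',circ(P[g&(Z<.034)]),'top',(lambda q:(q.min(0),q.max(0),len(q)))(P[g&(Z>.034)]))
    blue=box('tray')&(H>100)&(H<130)&(S>120);q=P[blue&(Z>.016)];print('tray',cv2.minAreaRect(q[:,:2].astype(np.float32)),q[:,2].max())
    for k in ('mug','jar'):
        q=P[box(k)&(Z>.02)];print(k,q.min(0),q.max(0))
E
```

```text
scene 454.0043567128232 campos [ 1.32778861 -0.0206802   0.61918124]
housing side (array([0.51475002, 0.19137414]), np.float64(0.03795160662574679), 216) spindle (array([0.51456343, 0.19039321]), np.float64(0.009284134091402347), 280) zmax 0.15084910865133663 spmean [0.52019528 0.18835725 0.11116094]
plate 0.5153347849845886 0.19014200568199158 1909
housetop 0.5146624445915222 0.19089223444461823 455
orange [0.56953062 0.21021005 0.02123932] [0.56107531 0.20738149 0.0296264 ] 102
yellow [0.46760847 0.20537407 0.12483388] 6 [(430, 157), (431, 157), (430, 158)]
knob [ 0.56533864 -0.20374091  0.02463314] 46 coll (array([ 0.52968647, -0.2133568 ]), np.float64(0.017970229898211548), 169) top (array([ 0.50690381, -0.23188913,  0.03413686]), array([ 0.54909449, -0.19482202,  0.03906746]), 113)
tray ((0.5338347554206848, -0.2113776057958603), (0.1281718760728836, 0.355732262134552), 5.123651027679443) 0.036064136907305554
mug [ 0.72594124 -0.02626655  0.02009256] [0.8259096  0.06355534 0.09174722]
jar [ 0.73317757 -0.21515758  0.02001882] [ 0.80201945 -0.14765442  0.10214902]
side 490.921222
[... 367 characters left out ...]
86705207825 1193
orange [0.56567797 0.21001286 0.02122289] [0.56420855 0.20997073 0.02334887] 81
yellow [0.51061982 0.19714541 0.12736843] 174 [(356, 287), (357, 287), (358, 287)]
knob [ 0.5578651  -0.20004891  0.02660947] 26 coll (array([ 0.52548746, -0.20956372]), np.float64(0.017357620242577546), 191) top (array([ 0.5044075 , -0.23438057,  0.03417047]), array([ 0.54326235, -0.19131444,  0.04073595]), 119)
tray ((0.5296818017959595, -0.2101646512746811), (0.12228763848543167, 0.36243581771850586), 5.026702404022217) 0.03663395869319139
mug [ 0.72219882 -0.02670689  0.0200262 ] [0.82092774 0.06535199 0.09236108]
jar [ 0.72631142 -0.2121286   0.02005972] [ 0.79505862 -0.14436549  0.10291997]
```

```bash
python3 -m jog '[{"dp":[2,-2.5,-1],"twist":-8,"fingers":1},{"dp":[6,-7,-2],"twist":-18,"fingers":1},{"dp":[10,-11.5,-4],"twist":-28,"fingers":1},{"dp":[14,-16,-5],"twist":-38,"fingers":1},{"dp":[18,-20.5,-6],"twist":-48,"fingers":1},{"dp":[22,-25,-6],"twist":-58,"fingers":1},{"dp":[25.5,-29,-6],"twist":-68,"fingers":1},{"dp":[28,-32,-6],"twist":-77,"fingers":1}]'
python3 - <<'E'
from h import *
c=load('side');P=cloud(c);hsv=cv2.cvtColor(c['pixels'],cv2.COLOR_BGR2HSV).astype(int);H,S,V=hsv[...,0],hsv[...,1],hsv[...,2]
m=(H>22)&(H<34)&(S>120)&(V>80);k=np.zeros_like(m);k[280:330,345:370]=1
q=P[m&k];q=q[(q[:,2]>.108)&(q[:,2]<.146)]
f=np.polyfit(q[:,0],q[:,1],1);print('flat normal az',np.degrees(np.arctan2(1,-f[0])),len(q),q.mean(0),np.ptp(q,axis=0))
print(local([.5125,.192,.29]),env.get_obs()['tool_rot'])
E
```

```text
time_s: 1.1
tool_pos: [0.385, -0.1959, 0.2824]
tool_rot: [-180.0, 0.0, 99.8]
force: [0.7, 0.1, -0.3]
grip_width: 0.087
grasp_force: 0.0
flat normal az 81.80874172245449 142 [0.51063815 0.19764653 0.12574624] [0.0166983  0.00539313 0.03508822]
[36.04173692 19.17985245 -0.77519281] [-1.79986986e+02  2.01080374e-02  9.98253546e+01]
```

```bash
python3 -m jog '[{"dp":[4,2,0],"twist":-9,"fingers":1},{"dp":[9,4.5,0],"twist":-18,"fingers":1},{"dp":[14,7,-0.5],"twist":-27,"fingers":1},{"dp":[19,10,-1],"twist":-36,"fingers":1},{"dp":[24,13,-1],"twist":-45,"fingers":1},{"dp":[29,15.5,-1],"twist":-54,"fingers":1},{"dp":[33,17.5,-1],"twist":-63,"fingers":1},{"dp":[36,19.2,-1],"twist":-71,"fingers":1}]'
python3 -m jog '[{"dp":[0,0,0],"twist":0,"fingers":1},{"dp":[0,0,0],"twist":0,"fingers":1},{"dp":[0,0,0],"twist":0,"fingers":1}]'
python3 - <<'E'
from h import *
s=env.get_obs();print(s['tool_pos'],s['tool_rot'],s['qpos'])
c=shot('wrist');cv2.imwrite('pics/w1.png',c['pixels'])
E
```

```text
time_s: 2.1
tool_pos: [0.5151, 0.1902, 0.2923]
tool_rot: [180.0, -0.0, 170.8]
force: [0.1, -0.5, 0.4]
grip_width: 0.0875
grasp_force: 0.0
time_s: 2.48
tool_pos: [0.5153, 0.1864, 0.2924]
tool_rot: [-179.9, 0.0, 170.2]
force: [-0.0, 0.1, -0.5]
grip_width: 0.0867
grasp_force: 0.0
[0.51532438 0.18640037 0.2924101 ] [-1.79926171e+02  1.21822558e-02  1.70219151e+02] [ 24.30063653   8.94174624 -52.07207587  90.02209966   7.1410668
  84.53150643  52.09949538]
```

View pics/w1.png

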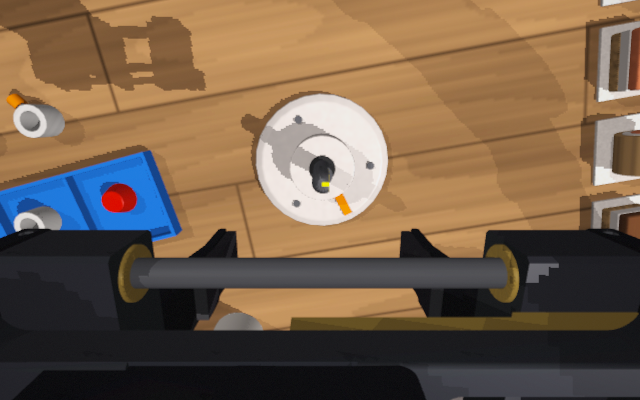

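The wrist view shows the plate centred near (321,160) and the spindle top near (324,183), with the yellow line at (326,184). The stripe is at (343,204). I measure the axis, the flat and the marker direction here.

```bash
python3 - <<'E'
from h import *
c=load('wrist');P=cloud(c);hsv=cv2.cvtColor(c['pixels'],cv2.COLOR_BGR2HSV).astype(int);H,S,V=hsv[...,0],hsv[...,1],hsv[...,2];Z=P[...,2]
b=np.zeros((400,640),bool);b[85:230,240:400]=1;b&=c['depth']>0
def mec(m): return cv2.minEnclosingCircle(P[m][:,:2].astype(np.float32)),m.sum()
print('plate',mec(b&(Z>.016)&(Z<.024)&(S<50)),'housing top',mec(b&(Z>.057)&(Z<.063)&(S<50)&(V>100)))
t=b&(Z>.146)&(Z<.155);print('top',P[t].mean(0),mec(t))
o=b&(H>4)&(H<17)&(S>170)&(V>150)
cc=np.array([.5125,.192])
print('orange',P[o&(Z<.025)].mean(0),o.sum())
y=b&(H>22)&(H<34)&(S>120);print('yellow',[(u,v,P[v,u].round(4).tolist()) for v,u in np.argwhere(y)][:20],y.sum())
cv2.imwrite('pics/w1c.png',cv2.resize(c['pixels'][145:225,280:380],None,fx=7,fy=7,interpolation=cv2.INTER_CUBIC))
E
```

```text
plate (((0.5125019550323486, 0.1904429793357849), 0.08765873312950134), np.int64(8793)) housing top (((0.5126386880874634, 0.19068454205989838), 0.039947737008333206), np.int64(2523))
top [0.51205169 0.1903939  0.14849138] (((0.512670636177063, 0.1911408007144928), 0.008483643643558025), np.int64(203))
orange [0.56379497 0.21258336 0.02003482] 6
yellow [(np.int64(322), np.int64(182), [0.5104, 0.1902, 0.149]), (np.int64(323), np.int64(182), [0.5106, 0.1911, 0.1489]), (np.int64(324), np.int64(182), [0.5106, 0.1921, 0.1493]), (np.int64(325), np.int64(182), [0.511, 0.193, 0.1483]), (np.int64(326), np.int64(182), [0.5111, 0.194, 0.1488]), (np.int64(327), np.int64(182), [0.5111, 0.1949, 0.1495]), (np.int64(328), np.int64(182), [0.5111, 0.1958, 0.1501]), (np.int64(321), np.int64(183), [0.5111, 0.1891, 0.1493]), (np.int64(322), np.int64(183), [0.5111, 0.1901, 0.1501]), (np.int64(323), np.int64(183), [0.5113, 0.191, 0.1502]), (np.int64(324), np.int64(183), [0.5114, 0.1919, 0.1504]), (np.int64(325), np.int64(183), [0.5117, 0.1929, 0.1499]), (np.int64(326), np.int64(183), [0.5118, 0.1938, 0.1499]), (np.int64(327), np.int64(183), [0.5121, 0.1947, 0.1491]), (np.int64(328), np.int64(183), [0.5122, 0.1957, 0.1497]), (np.int64(321), np.int64(184), [0.5122, 0.1889, 0.1487]), (np.int64(322), np.int64(184), [0.5124, 0.1899, 0.1488]), (np.int64(323), np.int64(184), [0.5124, 0.1908, 0.1492]), (np.int64(324), np.int64(184), [0.5128, 0.1917, 0.148]), (np.int64(325), np.int64(184), [0.5127, 0.1927, 0.1495])] 37
```

View pics/w1c.png

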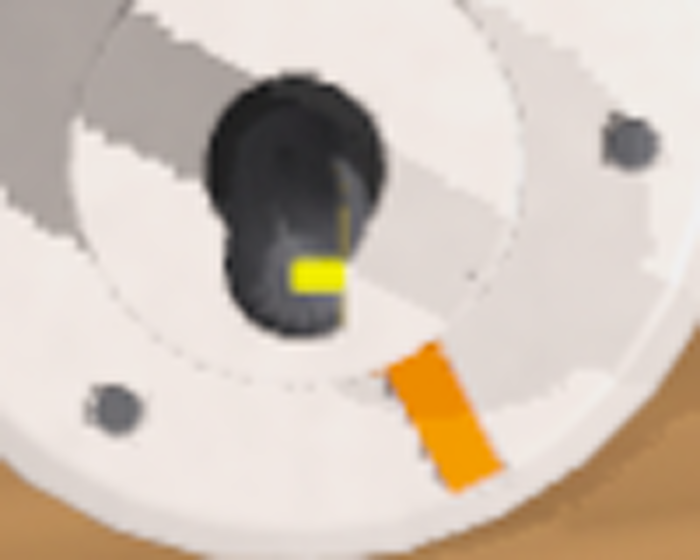

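The crop shows the flat's edge vertical at column 343, so the flat faces image right, which is tool y at azimuth 80°. The stripe runs from (412,357) to (478,480), giving a marker azimuth of about 18.4°. That means turning the spindle about −62°.

```bash
python3 - <<'E'
from h import *
print(local([.5120,.1885,.112]))
E
```

```text
[ 0.3697655   0.15985428 18.0511852 ]
```

```bash
python3 -m jog '[{"dp":[0.4,0.15,2],"twist":0,"fingers":1},{"dp":[0.4,0.15,6],"twist":0,"fingers":0.7},{"dp":[0.4,0.15,10],"twist":0,"fingers":0.6},{"dp":[0.4,0.15,13],"twist":0,"fingers":0.6},{"dp":[0.4,0.15,13],"twist":0,"fingers":0.6},{"dp":[0.4,0.15,13],"twist":0,"fingers":0.6},{"dp":[0.4,0.15,13],"twist":0,"fingers":0.6}]' 25
python3 - <<'E'
from h import *
print(local([.5120,.1885,.112]),env.get_obs()['tool_rot'])
E
```

```text
time_s: 3.4
tool_pos: [0.5126, 0.1904, 0.1642]
tool_rot: [180.0, 0.2, 170.4]
force: [0.3, 0.1, 0.2]
grip_width: 0.0526
grasp_force: 0.0
[ 0.04370506 -0.20316781  5.22315123] [1.79953530e+02 1.56076253e-01 1.70365738e+02]
```

```bash
python3 -m jog '[{"dp":[0,-0.1,2],"twist":0,"fingers":0.6},{"dp":[0,-0.2,4],"twist":0,"fingers":0.6},{"dp":[0,-0.2,5.2],"twist":0,"fingers":0.5},{"dp":[0,-0.2,5.2],"twist":0,"fingers":0.3},{"dp":[0,-0.2,5.2],"twist":0,"fingers":0.1},{"dp":[0,-0.2,5.2],"twist":0,"fingers":0},{"dp":[0,-0.2,5.2],"twist":0,"fingers":0},{"dp":[0,-0.2,5.2],"twist":0,"fingers":0}]' 25
python3 - <<'E'
from h import *
s=env.get_obs();print(s)
E
```

```text
time_s: 4.4
tool_pos: [0.5117, 0.1887, 0.1111]
tool_rot: [179.9, 0.1, 170.4]
force: [0.8, 1.0, 1.6]
grip_width: 0.0168
grasp_force: 25.0
{'time_s': 4.4, 'qpos': array([ 21.0988768 ,  16.78560498, -50.37177036, 104.59203152,
        14.19934376,  65.11159761,  46.30786786]), 'joint_velocities': array([ 0.01220165,  0.05015389,  0.02958405, -0.09307414, -0.00199165,
       -0.05213831, -0.14917221]), 'effort': array([  0.63467044, -33.04030538,  -5.88771522, -26.91737473,
         0.19964034,   0.50744997,  -0.05391858]), 'tool_pos': array([0.5117129 , 0.18874011, 0.11110295]), 'tool_rot': array([1.79949483e+02, 7.40755525e-02, 1.70408506e+02]), 'force': array([0.82458522, 1.02170568, 1.62941015]), 'wrist_torque': array([ 0.35084093, -0.25651102, -0.03756223]), 'grasp_force': 24.9981367399414, 'grip_width': 0.01675078894931795}
```

```bash
python3 -m jog '[{"dp":[0.03,0,0],"twist":6,"fingers":0},{"dp":[0.07,0.01,0],"twist":15,"fingers":0},{"dp":[0.1,0.02,0],"twist":24,"fingers":0},{"dp":[0.13,0.04,0],"twist":33,"fingers":0},{"dp":[0.16,0.06,0],"twist":42,"fingers":0},{"dp":[0.19,0.09,0],"twist":51,"fingers":0},{"dp":[0.21,0.12,0],"twist":59,"fingers":0},{"dp":[0.22,0.13,0],"twist":62,"fingers":0}]'
python3 -m jog '[{"dp":[0,0,0],"twist":0,"fingers":0},{"dp":[0,0,0],"twist":0,"fingers":0},{"dp":[0,0,0],"twist":0,"fingers":0}]'
```

```text
time_s: 5.4
tool_pos: [0.5097, 0.1901, 0.1111]
tool_rot: [179.9, 0.0, 108.3]
force: [0.6, 0.9, 0.9]
grip_width: 0.0168
grasp_force: 25.0
time_s: 5.78
tool_pos: [0.5097, 0.1901, 0.1111]
tool_rot: [179.9, -0.0, 108.4]
force: [0.8, 1.2, 5.3]
grip_width: 0.0165
grasp_force: 25.0
```

```bash
python3 -m jog '[{"dp":[0,0,0],"twist":0,"fingers":0.3},{"dp":[0,0,0],"twist":0,"fingers":0.6},{"dp":[0,0,0],"twist":0,"fingers":0.6},{"dp":[0,0,-3],"twist":0,"fingers":0.6},{"dp":[0,0,-8],"twist":0,"fingers":0.6},{"dp":[0,0,-13],"twist":0,"fingers":0.6},{"dp":[0,0,-17],"twist":0,"fingers":0.6},{"dp":[0,0,-18],"twist":0,"fingers":0.6}]'
python3 - <<'E'
from h import *
print(local([.5265,-.211,.23]))
c=shot('wrist')
cv2.imwrite('pics/w2c.png',cv2.resize(c['pixels'][90:230,220:420],None,fx=4,fy=4,interpolation=cv2.INTER_CUBIC))
E
```

```text
time_s: 6.78
tool_pos: [0.5103, 0.1904, 0.2932]
tool_rot: [179.8, 0.0, 108.4]
force: [0.2, 0.2, 0.3]
grip_width: 0.0522
grasp_force: 0.0
[-38.5964543  -11.14879474   6.29920528]
```

View pics/w2c.png

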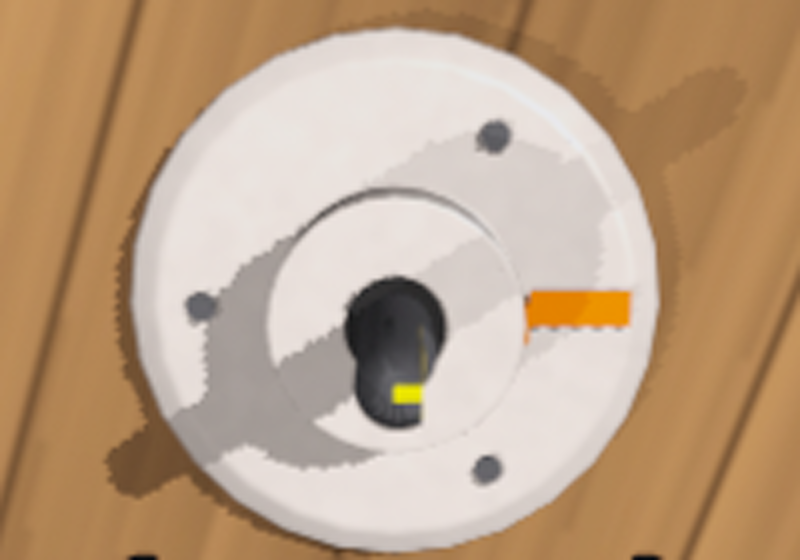

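The crop shows the yellow flat and the orange stripe both pointing straight to image right, so the spindle is aligned. Now to the collar.

```bash
python3 -m jog '[{"dp":[-3,-1,0],"twist":8,"fingers":0.7},{"dp":[-8,-2.5,0],"twist":18,"fingers":0.7},{"dp":[-13,-4,0],"twist":28,"fingers":0.7},{"dp":[-18,-5.5,0],"twist":38,"fingers":0.7},{"dp":[-23,-7,0],"twist":48,"fingers":0.7},{"dp":[-28,-8.5,0],"twist":58,"fingers":0.7},{"dp":[-33,-9.5,0],"twist":68,"fingers":0.7},{"dp":[-36,-10.5,0],"twist":78,"fingers":0.7}]'
python3 - <<'E'
from h import *
print(local([.5265,-.211,.25]))
E
```

```text
time_s: 7.82
tool_pos: [0.522, -0.188, 0.288]
tool_rot: [-179.9, 0.2, 29.9]
force: [1.1, 0.9, -0.2]
grip_width: 0.0608
grasp_force: 0.0
[-0.74120911  2.23076599  3.80180998]
```

```bash
python3 -m jog '[{"dp":[-0.4,1.2,1],"twist":7,"fingers":0.7},{"dp":[-0.7,2.2,3],"twist":14,"fingers":0.7},{"dp":[-0.7,2.2,4],"twist":14,"fingers":0.7},{"dp":[-0.7,2.2,4],"twist":14,"fingers":0.7},{"dp":[-0.7,2.2,4],"twist":14,"fingers":0.7},{"dp":[-0.7,2.2,4],"twist":14,"fingers":0.7}]'
python3 - <<'E'
from h import *
s=env.get_obs();print(s['tool_pos'],s['tool_rot'],s['qpos'])
c=shot('wrist')
cv2.imwrite('pics/w3.png',c['pixels'])
E
```

```text
time_s: 8.57
tool_pos: [0.5287, -0.2071, 0.2514]
tool_rot: [179.9, -0.1, 16.5]
force: [-0.5, -0.4, 1.1]
grip_width: 0.061
grasp_force: 0.0
[ 0.52872797 -0.20710827  0.25139374] [ 1.79942184e+02 -5.83526059e-02  1.64619718e+01] [ 36.18365471   8.58046764 -19.46266664  92.183186     2.91302901
  79.65241031 -57.13500792]
```

View pics/w3.png

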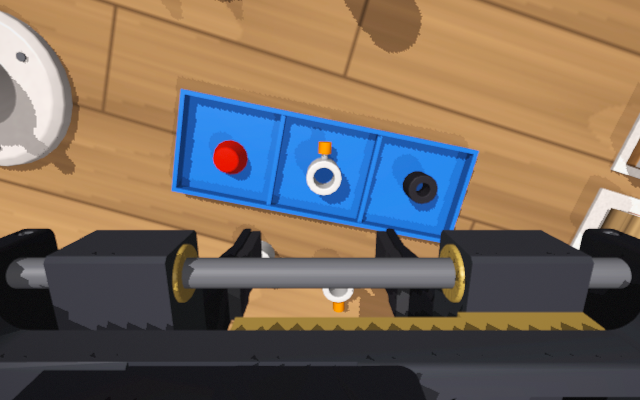

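The wrist view shows the collar ring at (324,177) and its knob at (325,149), almost exactly along tool x. I measure both.

```bash
python3 - <<'E'
from h import *
c=load('wrist');P=cloud(c);hsv=cv2.cvtColor(c['pixels'],cv2.COLOR_BGR2HSV).astype(int);H,S,V=hsv[...,0],hsv[...,1],hsv[...,2];Z=P[...,2]
b=np.zeros((400,640),bool);b[135:205,295:350]=1
t=b&(Z>.034)&(Z<.04)&(S<80);(cc,r)=cv2.minEnclosingCircle(P[t][:,:2].astype(np.float32));print('collar',cc,r,t.sum(),np.median(P[t],0))
uv=np.argwhere(t)[:,::-1].astype(np.float32);(pc,pr)=cv2.minEnclosingCircle(uv);print(pc,pr,world(c,*pc,z=.037))
k=b&(H>4)&(H<20)&(S>150);ku=np.argwhere(k)[:,::-1].mean(0);print('knob',ku,k.sum(),np.median(P[k],0),world(c,*ku,z=.028))
kn=world(c,*ku,z=.027)[:2];d=kn-np.array(cc);print(np.degrees(np.arctan2(d[1],d[0])),np.linalg.norm(d))
print(local([*cc,.0095]))
E
```

```text
collar (0.5274848341941833, -0.21523365378379822) 0.02076583541929722 593 [ 0.52772929 -0.21524211  0.03583634]
(323.66326904296875, 177.448974609375) 17.56365203857422 [ 0.52817678 -0.21495691  0.037     ]
knob [324.52985075 147.74626866] 134 [ 0.56046251 -0.20682213  0.02645494] [ 0.56067043 -0.206435    0.028     ]
14.809530496621578 0.034231836648323015
[-0.36532265  0.71544026 24.1848297 ]
```

```bash
python3 -m jog '[{"dp":[-0.2,0.4,3],"twist":1,"fingers":0.7},{"dp":[-0.35,0.7,8],"twist":1.7,"fingers":0.7},{"dp":[-0.35,0.7,13],"twist":1.7,"fingers":0.7},{"dp":[-0.35,0.7,17],"twist":1.7,"fingers":0.7},{"dp":[-0.35,0.7,19],"twist":1.7,"fingers":0.7},{"dp":[-0.35,0.7,19],"twist":1.7,"fingers":0.7},{"dp":[-0.35,0.7,19],"twist":1.7,"fingers":0.7}]'
python3 - <<'E'
from h import *
print(local([.5275,-.215,.0095]))
E
```

```text
time_s: 9.5
tool_pos: [0.528, -0.2155, 0.062]
tool_rot: [179.9, -0.1, 14.7]
force: [-0.0, 0.4, 0.5]
grip_width: 0.0609
grasp_force: 0.0
[-0.04392862 -0.06450614  5.24576311]
```

```bash
python3 -m jog '[{"dp":[-0.05,-0.05,2],"twist":0,"fingers":0.7},{"dp":[-0.05,-0.05,4],"twist":0,"fingers":0.7},{"dp":[-0.05,-0.05,5.2],"twist":0,"fingers":0.7},{"dp":[-0.05,-0.05,5.2],"twist":0,"fingers":0.7},{"dp":[-0.05,-0.05,5.2],"twist":0,"fingers":0.5},{"dp":[-0.05,-0.05,5.2],"twist":0,"fingers":0.4},{"dp":[-0.05,-0.05,5.2],"twist":0,"fingers":0.3},{"dp":[-0.05,-0.05,5.2],"twist":0,"fingers":0.3}]' 25
python3 -m jog '[{"dp":[0,0,0],"twist":0,"fingers":0.2},{"dp":[0,0,0],"twist":0,"fingers":0.2},{"dp":[0,0,0],"twist":0,"fingers":0.2}]'
```

```text
time_s: 10.5
tool_pos: [0.5268, -0.2149, 0.0093]
tool_rot: [180.0, -0.0, 14.7]
force: [-0.1, 1.2, 3.3]
grip_width: 0.0417
grasp_force: 25.0
time_s: 10.88
tool_pos: [0.5268, -0.2149, 0.0092]
tool_rot: [180.0, -0.0, 14.7]
force: [-0.4, -0.6, 6.4]
grip_width: 0.0418
grasp_force: 25.0
```

```bash
python3 -m jog '[{"dp":[0,0,-1],"twist":0,"fingers":0.2},{"dp":[0,0,-4],"twist":0,"fingers":0.2},{"dp":[0,0,-8],"twist":0,"fingers":0.2},{"dp":[0,0,-13],"twist":0,"fingers":0.2},{"dp":[0,0,-18],"twist":0,"fingers":0.2},{"dp":[0,0,-22],"twist":0,"fingers":0.2},{"dp":[0,0,-23],"twist":0,"fingers":0.2},{"dp":[0,0,-23],"twist":0,"fingers":0.2}]'
python3 - <<'E'
from h import *
print(local([.5120,.191,.235]))
E
```

```text
time_s: 11.88
tool_pos: [0.5261, -0.2147, 0.2381]
tool_rot: [-180.0, 0.0, 14.7]
force: [0.7, 0.0, -1.4]
grip_width: 0.0418
grasp_force: 25.0
[  8.93063053 -39.59781073   0.30684236]
```

```bash
python3 -m jog '[{"dp":[0.6,-2.5,0],"twist":0,"fingers":0.2},{"dp":[1.7,-7.5,0],"twist":-1,"fingers":0.2},{"dp":[2.9,-13,0],"twist":-2,"fingers":0.2},{"dp":[4.2,-18.5,0],"twist":-3,"fingers":0.2},{"dp":[5.4,-24,0],"twist":-3.6,"fingers":0.2},{"dp":[6.7,-29.5,0],"twist":-3.6,"fingers":0.2},{"dp":[7.9,-35,0],"twist":-3.6,"fingers":0.2},{"dp":[8.6,-38,0],"twist":-3.6,"fingers":0.2}]'
python3 -m jog '[{"dp":[0.3,-1.5,0],"twist":0,"fingers":0.2},{"dp":[0.3,-1.5,0],"twist":0,"fingers":0.2},{"dp":[0.3,-1.5,0],"twist":0,"fingers":0.2},{"dp":[0.3,-1.5,0],"twist":0,"fingers":0.2}]'
python3 - <<'E'
from h import *
print(env.get_obs()['qpos'])
w=shot('wrist');a=shot('scene');b=shot('side')
cv2.imwrite('pics/m.png',np.vstack([np.hstack([cv2.resize(a['pixels'][70:270,330:530],(400,400)),cv2.resize(b['pixels'][170:370,260:460],(400,400))]),w['pixels'][100:300,120:520].repeat(2,1)[:, :800]]))
E
```

```text
time_s: 12.88
tool_pos: [0.5109, 0.178, 0.2361]
tool_rot: [-179.9, 0.2, 18.5]
force: [0.4, -0.9, -0.9]
grip_width: 0.0417
grasp_force: 25.0
time_s: 13.38
tool_pos: [0.5117, 0.1879, 0.2383]
tool_rot: [180.0, 0.0, 18.1]
force: [-0.5, -0.3, -0.8]
grip_width: 0.0419
grasp_force: 25.0
[ 12.25620085   7.82654503 -38.34970014  95.70220769   4.98906964
  78.21933485 -98.72956547]
```

View pics/m.png

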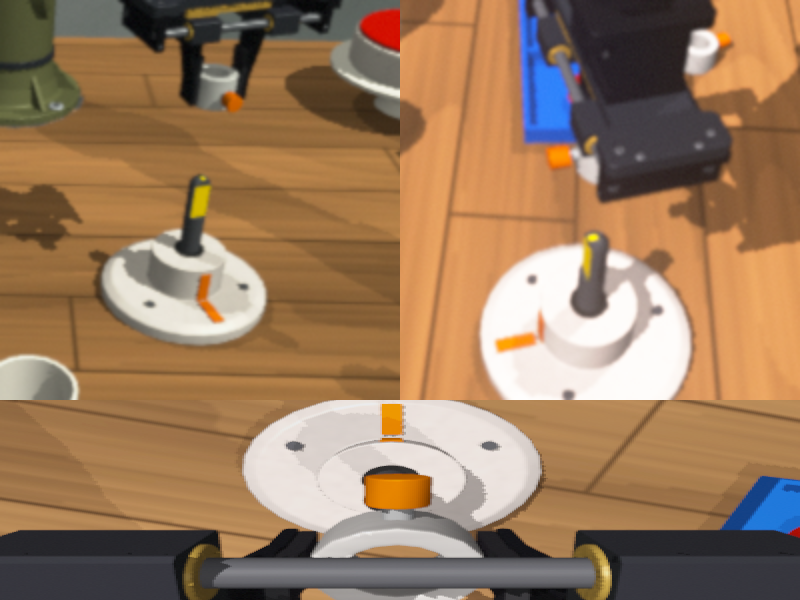

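The collar hangs upright with its knob straight out along tool x. The wrist view has the knob at about column 398 and the stripe at 392. The two spindle grips put the axis at (0.5121, 0.191) in the TCP frame. I still need the collar's in-hand offset along tool x.

```bash
python3 - <<'E'
from h import *
s=env.get_obs();Rt=R.from_euler('xyz',s['tool_rot'],degrees=True)
def circ(q):
    A=np.c_[2*q[:,:2],np.ones(len(q))];x=np.linalg.lstsq(A,(q[:,:2]**2).sum(1),rcond=None)[0];return x[:2],np.sqrt(x[2]+x[:2]@x[:2])
for n in ('wrist','scene','side'):
    c=load(n);T=Rt.inv().apply(cloud(c).reshape(-1,3)-s['tool_pos']).reshape(400,640,3)
    hsv=cv2.cvtColor(c['pixels'],cv2.COLOR_BGR2HSV).astype(int);H,S,V=hsv[...,0],hsv[...,1],hsv[...,2]
    near=(c['depth']>0)&(abs(T[...,0])<.05)&(abs(T[...,1])<.03)&(T[...,2]>-.04)&(T[...,2]<.012)
    k=near&(H>4)&(H<20)&(S>150)&(T[...,0]>.02)
    a=near&(S<50)&(V>110)&(np.hypot(T[...,0],T[...,1])<.024)&(abs(T[...,1])<.016)
    side=a&(T[...,2]>-.024)
    print(n,'knob',np.median(T[k],0) if k.any() else 0,k.sum(),T[k].min(0) if k.any() else 0,T[k].max(0) if k.any() else 0)
    if side.sum()>20: print('  side circle',circ(T[side]),side.sum(),'z',T[a][:,2].min(),T[a][:,2].max(),'x',T[a][:,0].min(),T[a][:,0].max())
P=cloud(load('scene'));m=(P[...,2]>.07)&(P[...,2]<.14)&(np.hypot(P[...,0]-.5125,P[...,1]-.191)<.02)
print('scene spindle',circ(P[m]),m.sum())
print(local([.5121,.191,.16]))
E
```

```text
wrist knob [ 0.03552331  0.001584   -0.01678732] 1072 [ 0.02723335 -0.00596856 -0.0193181 ] [ 0.04137195  0.00909641 -0.00384909]
  side circle (array([0.00405216, 0.00130459]), np.float64(0.017357108657907964)) 930 z -0.028120852379267706 0.004214451885282882 x -0.020356601092171637 0.023939995774980825
scene knob [ 0.04079773  0.00279281 -0.01376571] 74 [ 0.02924626 -0.00586337 -0.01962885] [ 0.04357311  0.00923881 -0.00423191]
  side circle (array([0.00539154, 0.00134324]), np.float64(0.01637171002853305)) 121 z -0.028116779386309982 0.0033055710252219003 x -0.016878765523737977 0.02342587551724986
side knob [ 0.03421911 -0.00481121 -0.01651669] 131 [ 0.02578984 -0.00936729 -0.02049499] [ 0.04017721  0.00601137 -0.00407456]
  side circle (array([ 0.01348523, -0.00593884]), np.float64(0.007446666645879946)) 104 z -0.021732739709316648 0.004527190789746942 x 0.011900596297532212 0.02328614951178022
scene spindle (array([0.51507984, 0.19006737]), np.float64(0.0083636415513502)) 308
[ 0.11685404 -0.18375824  7.85794447]
```

```bash
python3 -m jog '[{"dp":[0.1,-0.2,2],"twist":-0.3,"fingers":0.2},{"dp":[0.1,-0.2,5],"twist":-0.3,"fingers":0.2},{"dp":[0.1,-0.2,7],"twist":-0.3,"fingers":0.2},{"dp":[0.1,-0.2,7.3],"twist":-0.3,"fingers":0.2},{"dp":[0.1,-0.2,7.3],"twist":-0.3,"fingers":0.2},{"dp":[0.1,-0.2,7.3],"twist":-0.3,"fingers":0.2},{"dp":[0.1,-0.2,7.3],"twist":-0.3,"fingers":0.2}]'
python3 - <<'E'
from h import *
print(local([.5119,.191,.1157]),env.get_obs()['tool_rot'])
E
```

```text
time_s: 14.4
tool_pos: [0.5121, 0.1922, 0.1663]
tool_rot: [180.0, -0.1, 18.6]
force: [1.0, -0.3, -0.2]
grip_width: 0.0415
grasp_force: 25.0
[-0.06274594  0.10702914  5.06414461] [ 1.79984997e+02 -7.95813991e-02  1.85910030e+01]
```

```bash
python3 -m jog '[{"dp":[-0.05,0.1,0.3],"twist":0.2,"fingers":0.2},{"dp":[-0.05,0.1,0.8],"twist":0.2,"fingers":0.2},{"dp":[-0.05,0.1,1.3],"twist":0.2,"fingers":0.2},{"dp":[-0.05,0.1,1.8],"twist":0.2,"fingers":0.2},{"dp":[-0.05,0.1,2.2],"twist":0.2,"fingers":0.2},{"dp":[-0.05,0.1,2.2],"twist":0.2,"fingers":0.2},{"dp":[-0.05,0.1,2.2],"twist":0.2,"fingers":0.2}]'
python3 - <<'E'
from h import *
print(local([.5119,.191,.1157]),env.get_obs()['tool_rot'],env.get_obs()['wrist_torque'])
E
```

```text
time_s: 15.28
tool_pos: [0.5115, 0.191, 0.1436]
tool_rot: [180.0, -0.0, 18.4]
force: [0.6, 0.1, -0.8]
grip_width: 0.0416
grasp_force: 25.0
[0.03319043 0.01058509 2.79376239] [ 1.79997144e+02 -1.29559553e-02  1.83952338e+01] [ 0.03080535 -0.01787979  0.01904136]
```

Underside is at 0.139, past the taper top with no contact force. Continuing.

```bash
python3 -m jog '[{"dp":[0.03,0.01,0.3],"twist":0,"fingers":0.2},{"dp":[0.03,0.01,0.8],"twist":0,"fingers":0.2},{"dp":[0.03,0.01,1.3],"twist":0,"fingers":0.2},{"dp":[0.03,0.01,1.8],"twist":0,"fingers":0.2},{"dp":[0.03,0.01,2.3],"twist":0,"fingers":0.2},{"dp":[0.03,0.01,2.8],"twist":0,"fingers":0.2},{"dp":[0.03,0.01,2.8],"twist":0,"fingers":0.2},{"dp":[0.03,0.01,2.8],"twist":0,"fingers":0.2}]'
python3 - <<'E'
from h import *
s=env.get_obs();print(s['tool_rot'],s['wrist_torque'],s['force'])
w=shot('wrist');a=shot('scene');b=shot('side')
cv2.imwrite('pics/f.png',np.vstack([np.hstack([cv2.resize(a['pixels'][120:250,360:490],(400,400),interpolation=2),cv2.resize(b['pixels'][250:380,290:420],(400,400),interpolation=2)]),w['pixels'][100:300,120:520].repeat(2,1)]))
E
```

```text
time_s: 16.27
tool_pos: [0.5119, 0.191, 0.1156]
tool_rot: [180.0, -0.0, 18.4]
force: [0.6, 0.1, -0.5]
grip_width: 0.0419
grasp_force: 25.0
[ 1.79996406e+02 -1.22566359e-02  1.83947813e+01] [-0.02988442 -0.00983899 -0.012467  ] [ 0.63836621  0.09207026 -0.51748461]
```

View pics/f.png

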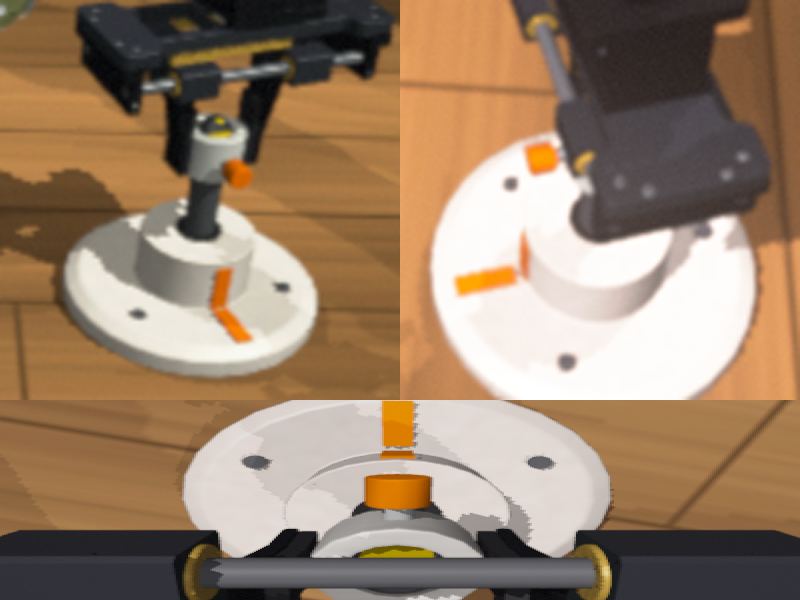

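The collar sits round the spindle, still held, with the spindle tip showing above it. The knob is at about column 398, with the yellow flat behind it at 396 and the stripe at 398. The wrist reads under 1 N, so nothing else carries the collar. Handing in.

```bash
python3 -c "
from cell import env
print(env.sign_off())"
```

```text
the job is handed in; nothing more can be done
None
```

I turned the spindle so its flat faces the orange marker, and the job was handed in with the gripper still holding the tray's collar upright around the spindle, thumbscrew over the middle of the flat; sign-off gave no verdict.

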